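Restock the topping-shaker rail of a juice bar

ROBOT

A 7-joint arm with a two-finger parallel gripper is mounted at the origin on the work surface. World frame = base frame: x ahead of the robot, y to its left, z up, the work surface at z = 0. Lengths are in m, angles in rad, forces in N, time in s.
With the tool pointing down it reaches from about 0.4 to 0.85 m from the base axis. Payload 10.4 kg.
Tool frame: the origin (TCP) lies where the fingers leave the gripper's body, on its centre line; the fingertips stand 73 mm ahead of it and the grasp point (between the pads) lies 54 mm ahead of it; z points along the fingers, y is the line along which they close (so a half turn about z gives the same grasp; the last joint's range is limited). The gripper opens to 85 mm and grips with 20 to 120 N. Pads are 22 mm wide; open, the fingers measure 114 mm over their backs; the gripper's body (76 mm by 85 mm) begins 54 mm behind the grasp point. The pads swing forward as they close: fully open they stand 13 mm farther back than shut.
Start: joints at [1.116, 0.332, -0.065, 1.46, 0.022, 1.35, -0.088], TCP at [0.262, -0.568, 0.304] pointing down, gripper open.
Joint ranges: [-2.6, 2.6], [-0.5, 2.12], [-1.47, 1.34], [0.16, 2.42], [-1.27, 4.41], [0.06, 2.06], [-2.6, 2.6]. Speed limits (rad/s): [2.22, 2.22, 2.79, 2.79, 3.14, 3.14, 3.14].

INTERFACE

Orientations are given as a unit quaternion [x, y, z, w].
In Python, from workcell import manip, camera gives the robot as it stands. The module is installed in compiled form; this text tells all that it offers.
- The arm moves only by the shell command python3 -m creep 'ROWS' [OPENING] [FORCE]. ROWS is JSON, a list of rows, each a list of 2 entries, a list of its own where there are three numbers: the shift along the tool's x, y, z in mm, then the turn about the tool's z in rad. In form: [[[tx, ty, tz], twist], ...]. A call has 1 to 5 rows; each row is the pose to reach, as a shift and turn from the pose commanded when the call began, along the tool's axes at that moment; what a row does not reach only later rows make up. A row lasts 1/12 s, in which the tool goes at most 41.7 mm and 7.16 degrees, less where a joint would pass 70% of its speed; a pose out of reach is approached as far as the arm can. A call with a gripper value outside its range is refused whole. OPENING is the opening, from 0 (shut) to 1 (fully open), set as the call begins (- or left out, the last holds). The fingers move at their own pace and stop on an object; FORCE is the grip in N (left out, the last holds). Time passes only in rows, so rows that repeat a pose let the fingers close. It gives the time, the measured TCP pose, the force, the opening and the grip force at its end, in the units of the state.
- manip.get_obs(): the state, without advancing time (a new reading comes with each control period).
- camera(name): name is "scene" or "top"; returns a dict with "pixels" (400x640x3 uint8, red, green, blue), "z_map" (400x640 float32, m along the optical axis (not along the pixel's ray), 0 where there is no reading), "fx", "fy", "cx", "cy" (pixels), "distortion" ([k1, k2, p1, p2, k3] as OpenCV has them; the pictures are not rectified), "extrinsics" (4x4, takes a point from world to camera coordinates). Camera axes: x right, y down, z forward; pixel columns grow to the right and rows downward; lengths in m; the calibration is good to about 2 mm. A picture is of the moment at which its call begins.
- manip.hand_in(): hands the job in; it is judged then, once.
The state is a dict: "clock": time; "joint_pos": joint angles; "joint_velocities": joint speeds; "tau": joint torques, N m; "position": TCP position; "ee_rot": TCP orientation; "ft_force": force on the tool from outside, world axes, zero at the start; "torque": the same for the moment, N m; "grip_width": opening from 0.0 (shut) to 1.0 (fully open); "grasp_force": force on a finger pad.
Only numpy, scipy, OpenCV 4.12 (cv2) and the standard library are available. Lean on these libraries where they do the work, as an engineer would, in place of code of your own. Each camera call takes 0.05 s, during which the arm holds its last target. There are 200 camera calls.

TASK

Four refilled topping shakers stand in a row in the black wire carrier: move each one into the silicone cup of its own lid colour in the steel service trough, where the cups stand in an order of their own. Keep the shakers upright, set each down on the floor of its cup rather than dropping it in, and leave the juice bottle and the yellow paper tubs where they are.

Things in the scene. Friction and masses are not known exactly. Their poses are not given: they have to be found in the camera images.
- red_shaker_mid (a point): loose shaker, red ribbed lid (60 mm wide, top 22 mm) on a white round body 54 mm wide with a red band; 88 mm tall, 0.1-0.23 kg. Point: its centre, 44 mm above its foot; z up. Stands in a row of four 88 mm apart (5 mm off-centre) in a fixed black wire carrier, 92 x 364 mm, floor at 8 mm, rim and cross wires at 28 mm, loops at the ends 49 mm high
- yellow_shaker_mid (a point): loose shaker, yellow ribbed lid (60 mm wide, top 22 mm) on a white round body 54 mm wide with a yellow band; 88 mm tall, 0.1-0.23 kg. Point: its centre, 44 mm above its foot; z up. Stands in a row of four 88 mm apart (5 mm off-centre) in a fixed black wire carrier, 92 x 364 mm, floor at 8 mm, rim and cross wires at 28 mm, loops at the ends 49 mm high
- green_shaker_mid (a point): loose shaker, green ribbed lid (60 mm wide, top 22 mm) on a white round body 54 mm wide with a green band; 88 mm tall, 0.1-0.23 kg. Point: its centre, 44 mm above its foot; z up. Stands in a row of four 88 mm apart (5 mm off-centre) in a fixed black wire carrier, 92 x 364 mm, floor at 8 mm, rim and cross wires at 28 mm, loops at the ends 49 mm high
- blue_shaker_mid (a point): loose shaker, blue ribbed lid (60 mm wide, top 22 mm) on a white round body 54 mm wide with a blue band; 88 mm tall, 0.1-0.23 kg. Point: its centre, 44 mm above its foot; z up. Stands in a row of four 88 mm apart (5 mm off-centre) in a fixed black wire carrier, 92 x 364 mm, floor at 8 mm, rim and cross wires at 28 mm, loops at the ends 49 mm high
- red_cup_floor (a point): red open silicone cup, fixed, empty; one of a row of four 88 mm apart in a fixed steel trough, 103 x 366 mm, rim at 23 mm. Inside 73 mm wide at its floor, 79 mm at its mouth, outside 85 mm; floor 8 mm, rim 24 mm above the counter. Point: centre of the floor; x across the row, y along it. A shaker standing in it has its centre 44 mm above
- yellow_cup_floor (a point): yellow open silicone cup, fixed, empty; one of a row of four 88 mm apart in a fixed steel trough, 103 x 366 mm, rim at 23 mm. Inside 73 mm wide at its floor, 79 mm at its mouth, outside 85 mm; floor 8 mm, rim 24 mm above the counter. Point: centre of the floor; x across the row, y along it. A shaker standing in it has its centre 44 mm above
- green_cup_floor (a point): green open silicone cup, fixed, empty; one of a row of four 88 mm apart in a fixed steel trough, 103 x 366 mm, rim at 23 mm. Inside 73 mm wide at its floor, 79 mm at its mouth, outside 85 mm; floor 8 mm, rim 24 mm above the counter. Point: centre of the floor; x across the row, y along it. A shaker standing in it has its centre 44 mm above
- blue_cup_floor (a point): blue open silicone cup, fixed, empty; one of a row of four 88 mm apart in a fixed steel trough, 103 x 366 mm, rim at 23 mm. Inside 73 mm wide at its floor, 79 mm at its mouth, outside 85 mm; floor 8 mm, rim 24 mm above the counter. Point: centre of the floor; x across the row, y along it. A shaker standing in it has its centre 44 mm above
- juice_bottle_mid (a point): bystander: loose orange juice bottle with a paper label and a black cap, 60 mm in diameter, 146 mm tall, standing on the counter beside one end of the racks; the point is its centre, 73 mm up
- paper_tubs_mid (a point): bystander: loose nested stack of yellow paper tubs, mouths down, 82 mm wide at the foot and 62 mm at the top, 75 mm tall, 60 g, on the counter beside the other end of the racks; the point is half-way up
Mind the look-alikes: they are no part of the job. Several things look just like the part that bears green_cup_floor: the one meant starts nearest to the robot's base.

How it is judged:
By the outcome, as a careful person would: the job done as asked, in the order asked, and still so for the second after the job is handed in, with the robot touching nothing.
It also fails if it takes over 104 s, if anything falls off the work surface, if the arm or the gripper's body presses on something with over 40 N, if the wrist force passes 120 N, or if a joint passes its speed limit or range.

## Working session

There is one attempt and no reset: what is moved stays moved. The work goes in short steps, Python scripts to look and compute and a shell command to move; the robot and the scene stay as the last step left them, time stands still between calls to the robot, and variables do not carry over. Pictures are saved under pics/ and viewed, at most 14 in all, crops included, and the job is handed in when it is done.

```bash
mkdir -p pics; python3 - <<'E'
from workcell import manip, camera
import cv2,numpy as np
for n in("scene","top"):
    c=camera(n); cv2.imwrite(f"pics/{n}0.png",c["pixels"][...,::-1]); np.savez(f"{n}.npz",**c)
    print(n,c["fx"],c["fy"],c["cx"],c["cy"],c["distortion"]); print(np.round(c["extrinsics"],3))
o=manip.get_obs();print(o)
E
```

```text
scene 384.9845841465713 384.9845841465713 320.4084312529398 197.11583075156824 [-0.04223321  0.          0.          0.          0.        ]
[[ 0.82   0.573  0.016 -0.453]
 [ 0.429 -0.596 -0.679 -0.189]
 [-0.379  0.563 -0.734  1.44 ]
 [ 0.     0.     0.     1.   ]]
top 362.22175514639184 362.22175514639184 315.36268239093914 196.63986297876073 [-0.04838404  0.          0.          0.          0.        ]
[[-0.02  -1.     0.002 -0.006]
 [-0.999  0.02  -0.028  0.533]
 [ 0.028 -0.003 -1.     1.049]
 [ 0.     0.     0.     1.   ]]
{'clock': 0.1, 'joint_pos': array([ 1.11641694,  0.33281604, -0.06471741,  1.46083344,  0.02159216,
        1.34993427, -0.08849688]), 'joint_velocities': array([-0.00087165, -0.00044152,  0.00062578, -0.00253766, -0.00065334,
        0.0001637 ,  0.00068471]), 'tau': array([ 2.24237192e-03, -6.26748705e+01,  4.98012593e-02, -3.92428029e+01,
        1.64901442e-02,  7.00958131e-03, -5.31446290e-05]), 'position': array([ 0.26146422, -0.56741197,  0.30320229]), 'ee_rot': array([ 9.76782071e-01,  2.14234373e-01, -1.61056953e-04, -6.27637731e-04]), 'ft_force': array([0.20836635, 0.1561525 , 0.80372681]), 'torque': array([ 0.02683428, -0.0292463 , -0.01424958]), 'grasp_force': 0.0, 'grip_width': 1.000725934792847}
```

View pics/scene0.png

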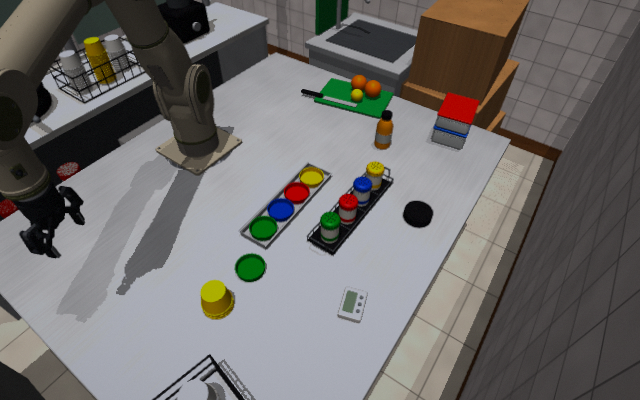

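View pics/top0.png

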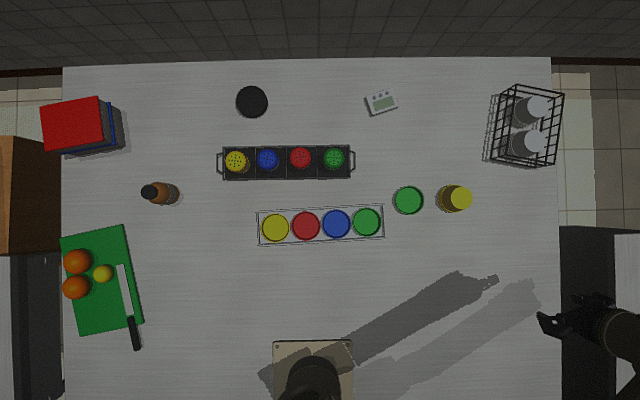

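The top view shows the carrier lids at yellow (236,161), blue (267,158), red (300,157) and green (333,157). The trough cups are at yellow (275,227), red (306,226), blue (336,223) and green (367,221). A look-alike green cup lies at (408,200), outside the trough.

```bash
cat > h.py <<'E'
import cv2,numpy as np,json,sys
from workcell import manip,camera
from scipy.spatial.transform import Rotation as R
def ray(c,u,v,z):
    K=np.array([[c["fx"],0,c["cx"]],[0,c["fy"],c["cy"]],[0,0,1]])
    p=cv2.undistortPoints(np.array([[[u,v]]],float),K,np.array(c["distortion"])).ravel()
    E=np.array(c["extrinsics"]);o=-E[:3,:3].T@E[:3,3];d=E[:3,:3].T@[p[0],p[1],1]
    return o+d*(z-o[2])/d[2]
HUE={"red":[(0,8),(172,180)],"yellow":[(22,35)],"green":[(45,80)],"blue":[(105,128)]}
def blobs(c,col,mn=60,mx=3000):
    h=cv2.cvtColor(c["pixels"],cv2.COLOR_RGB2HSV);m=0
    for a,b in HUE[col]: m=m|cv2.inRange(h,(a,130,60),(b,255,255))
    m=cv2.morphologyEx(m,cv2.MORPH_CLOSE,np.ones((5,5),np.uint8))
    out=[]
    for k in cv2.findContours(m,cv2.RETR_EXTERNAL,cv2.CHAIN_APPROX_NONE)[0]:
        a=cv2.contourArea(k)
        if mn<a<mx:
            (u,v),r=cv2.minEnclosingCircle(k);x,y,w,hh=cv2.boundingRect(k); out.append((x+w/2-.5,y+hh/2-.5,w,hh,a))
    return out
def go(x,y,z,yaw):
    "shift mm along current tool axes + twist; yaw=world angle of tool y"
    o=manip.get_obs();r=R.from_quat(o["ee_rot"]);M=r.as_matrix()
    s=M.T@(np.array([x,y,z])-o["position"])*1e3
    now=np.arctan2(M[1,1],M[0,1]);d=-(yaw-now)
    d=(d+np.pi/2)%np.pi-np.pi/2
    return np.round(s,1),round(d,3)
E
python3 - <<'E'
from h import *
for n in("top","scene"):
  c=dict(np.load(n+".npz"))
  for col in HUE:
    for b in blobs(c,col):
        print(n,col,np.round(b,1),"z96",np.round(ray(c,b[0],b[1],.096)[:2],4),"z24",np.round(ray(c,b[0],b[1],.024)[:2],4))
E
```

```text
top red [305.5 225.5  30.   30.  631.5] z96 [0.4539 0.0111] z24 [0.4503 0.013 ]
top red [300.  158.   21.   23.  323.5] z96 [0.6349 0.0223] z24 [0.6446 0.025 ]
top red [  71.   123.5   65.    56.  2638.5] z96 [0.7454 0.6517] z24 [0.7634 0.7012]
top yellow [101.5 273.5  18.   18.  224.5] z96 [0.3341 0.566 ] z24 [0.3215 0.6092]
top yellow [275.  227.5  29.   30.  635.5] z96 [0.4502 0.0926] z24 [0.4463 0.1005]
top yellow [454.5 198.5  34.   28.  692. ] z96 [ 0.5177 -0.3914] z24 [ 0.5188 -0.4195]
top yellow [237.  161.5  25.   22.  363. ] z96 [0.629  0.1917] z24 [0.6384 0.207 ]
top green [367. 222.  29.  29. 612.] z96 [ 0.4598 -0.1533] z24 [ 0.4566 -0.1637]
top green [409.  200.   29.   29.  601.5] z96 [ 0.5163 -0.2677] z24 [ 0.5172 -0.2865]
top green [334. 158.  21.  21. 290.] z96 [ 0.633  -0.0689] z24 [ 0.6427 -0.073 ]
top blue [336.  223.5  29.   30.  625.5] z96 [ 0.4576 -0.0704] z24 [ 0.4542 -0.0746]
top blue [268.  159.   23.   21.  321.5] z96 [0.634  0.1082] z24 [0.6437 0.1173]
top blue [110.5 123.5  10.   44.   75.5] z96 [0.7417 0.539 ] z24 [0.7595 0.5801]
scene red [  8. 208.  17
[... 719 characters left out ...]
92 0.6202]
scene yellow [ 99.  60.  33.  47. 800.] z96 [-0.7198  0.0858] z24 [-0.8671  0.15  ]
scene green [249.5 267.5  30.   28.  571. ] z96 [ 0.5585 -0.3249] z24 [ 0.5207 -0.2958]
scene green [262.5 226.5  28.   22.  455.5] z96 [ 0.4985 -0.2047] z24 [ 0.4556 -0.1653]
scene green [330.  219.5  21.   16.  219. ] z96 [ 0.6365 -0.0747] z24 [ 0.6054 -0.0242]
scene green [ 353.5   97.5   80.    40.  1294.5] z96 [0.3653 0.4933] z24 [0.311  0.5925]
scene blue [280.  209.5  27.   24.  424. ] z96 [ 0.4986 -0.1279] z24 [ 0.4556 -0.0819]
scene blue [362.  184.5  19.   16.  209. ] z96 [0.6387 0.0981] z24 [0.6079 0.1634]
scene blue [450.5 131.   34.   13.   70.5] z96 [0.7591 0.518 ] z24 [0.7386 0.6193]
```

```bash
python3 - <<'E'
from h import *
c=dict(np.load("top.npz"));E=c["extrinsics"]
K=np.array([[c["fx"],0,c["cx"]],[0,c["fy"],c["cy"]],[0,0,1]])
def cent(u0,v0,w,zlo,zhi):
    vv,uu=np.mgrid[v0-w:v0+w+1,u0-w:u0+w+1];z=c["z_map"][vv,uu].ravel()
    p=cv2.undistortPoints(np.stack([uu.ravel(),vv.ravel()],-1).astype(float)[:,None],K,c["distortion"])[:,0]
    P=(np.c_[p*z[:,None],z]-E[:3,3])@E[:3,:3]
    q=P[(P[:,2]>zlo)&(P[:,2]<zhi)]; return q
S={}
for n,u,v in(("yellow",237,161),("blue",268,159),("red",300,158),("green",334,158)):
    q=cent(u,v,15,.086,.110);S[n]=np.round(q.mean(0),4);print(n,S[n],np.ptp(q,0).round(3),((q.min(0)+q.max(0))/2).round(4),len(q))
    # cups
for n,u,v in(("yellow",275,227),("red",306,226),("blue",336,223),("green",367,222)):
    q=cent(u,v,11,-.01,.016);print("cup",n,q.mean(0).round(4),np.ptp(q,0).round(3),((q.min(0)+q.max(0))/2).round(4),len(q))
for n,x,y in (("green",.633,-.069),):
    print(go(x,y,.25,0.04))
E
```

```text
yellow [0.6317 0.1968 0.0943] [0.057 0.057 0.015] [0.633  0.1977 0.0937] 355
blue [0.6347 0.1114 0.0942] [0.057 0.055 0.015] [0.6363 0.1117 0.0938] 355
red [0.6379 0.0228 0.0944] [0.055 0.054 0.014] [0.6385 0.0225 0.0932] 345
green [ 0.6342 -0.0674  0.0943] [0.057 0.057 0.015] [ 0.6355 -0.0678  0.0937] 345
cup yellow [0.4467 0.1022 0.0078] [0.066 0.065 0.017] [0.4465 0.1025 0.0073] 500
cup red [0.4483 0.0122 0.0077] [0.066 0.066 0.014] [0.4476 0.0121 0.0059] 496
cup blue [ 0.4548 -0.0754  0.0077] [0.066 0.066 0.017] [ 0.4547 -0.0759  0.0065] 498
cup green [ 0.4562 -0.1655  0.0077] [0.066 0.067 0.017] [ 0.4556 -0.1668  0.0069] 493
(array([ 546. , -297.1,   53.6]), np.float64(-1.179))
```

```bash
python3 -m creep '[[[0,0,0],-0.11],[[0,0,0],-0.22],[[0,0,0],-0.33],[[0,0,0],-0.44],[[0,0,0],-0.55]]' 1 60 >/dev/null; python3 -m creep '[[[0,0,0],-0.12],[[0,0,0],-0.24],[[0,0,0],-0.36],[[0,0,0],-0.48],[[0,0,0],-0.588]]'; python3 - <<'E'
from h import *
print(go(.635,-.0675,.25,0),manip.get_obs()["ee_rot"])
E
```

```text
clock: 0.93
position: [0.2615, -0.5675, 0.3034]
ee_rot: [0.705, 0.709, 0.0, -0.0]
ft_force: [-0.7, 0.1, 0.9]
grip_width: 0.999
grasp_force: 0.0
(array([498. , 376.1,  53.7]), np.float64(0.005)) [ 7.05309379e-01  7.08899486e-01  1.47920171e-04 -4.20861325e-04]
```

```bash
python3 -m creep '[[[20,15,2],0],[[50,38,5],0],[[80,61,8],0],[[110,84,11],0],[[140,107,14],0]]' >/dev/null; python3 -m creep '[[[30,23,3],0],[[60,46,6],0],[[90,69,9],0],[[120,92,12],0],[[150,115,15],0]]' >/dev/null;  python3 -m creep '[[[30,23,3],0],[[60,46,6],0],[[90,69,9],0],[[120,92,12],0],[[150,115,15],0]]' >/dev/null; python3 -m creep '[[[30,20,5],0],[[50,34,8],0],[[58,39,10],0],[[58,39,10],0],[[58,39,10],0]]'; python3 - <<'E'
from h import *
print(go(.635,-.0675,.135,0))
c=camera("scene");cv2.imwrite("pics/s1.png",cv2.resize(c["pixels"][80:300,180:460,::-1],None,fx=2.5,fy=2.5))
E
```

```text
clock: 2.6
position: [0.6377, -0.0707, 0.2494]
ee_rot: [0.707, 0.707, -0.001, -0.0]
ft_force: [-0.2, -0.4, 0.6]
grip_width: 1.003
grasp_force: 0.0
(array([  3.3,  -2.6, 114.4]), np.float64(-0.001))
```

View pics/s1.png

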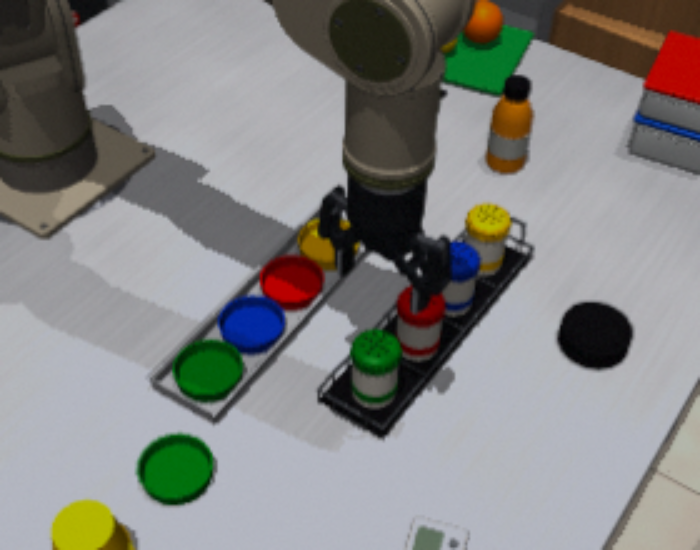

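The gripper hovers above the green shaker (crop about 375,350), with its fingers spread across the row. Descending and closing.

```bash
python3 -m creep '[[[3,-3,25],0],[[3,-3,52],0],[[3,-3,80],0],[[3,-3,100],0],[[3,-3,114],0]]' ; python3 -m creep '[[[0,0,0],0],[[0,0,0],0],[[0,0,0],0],[[0,0,0],0],[[0,0,0],0]]' 0 60;python3 -m creep '[[[0,0,0],0],[[0,0,0],0],[[0,0,0],0],[[0,0,0],0],[[0,0,0],0]]' 
```

```text
clock: 3.07
position: [0.6337, -0.0697, 0.134]
ee_rot: [0.709, 0.706, -0.001, -0.0]
ft_force: [-0.2, -0.2, 0.5]
grip_width: 1.002
grasp_force: 0.0
clock: 3.48
position: [0.6359, -0.0673, 0.1378]
ee_rot: [0.708, 0.707, 0.001, 0.001]
ft_force: [-1.4, -0.5, 5.9]
grip_width: 0.642
grasp_force: 63.9
clock: 3.9
position: [0.6359, -0.0672, 0.1378]
ee_rot: [0.708, 0.707, 0.001, 0.001]
ft_force: [-2.0, -0.8, 7.8]
grip_width: 0.641
grasp_force: 64.0
```

```bash
python3 -m creep '[[[0,0,-8],0],[[0,0,-25],0],[[0,0,-50],0],[[0,0,-80],0],[[0,0,-108],0]]' ; python3 -m creep '[[[0,0,0],0],[[0,0,0],0],[[0,0,0],0]]'; python3 - <<'E'
from h import *
print(go(.4565,-.164,.25,0))
c=camera("scene");cv2.imwrite("pics/s2.png",cv2.resize(c["pixels"][80:300,180:460,::-1],None,fx=2.5,fy=2.5))
E
```

```text
clock: 4.32
position: [0.6349, -0.0669, 0.2459]
ee_rot: [0.707, 0.707, 0.0, 0.0]
ft_force: [0.5, -1.0, -0.9]
grip_width: 0.642
grasp_force: 63.7
clock: 4.57
position: [0.6348, -0.067, 0.2436]
ee_rot: [0.707, 0.707, -0.0, -0.0]
ft_force: [-0.7, -0.9, -2.0]
grip_width: 0.64
grasp_force: 63.8
(array([ -97.1, -178.2,   -6.3]), np.float64(-0.001))
```

View pics/s2.png

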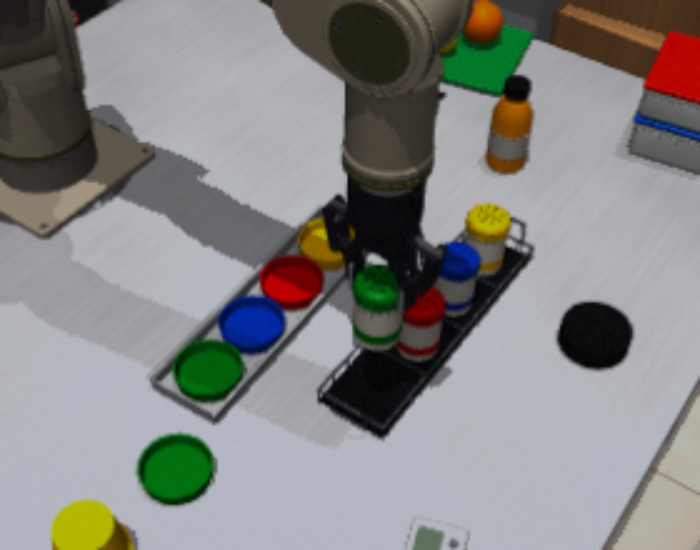

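```bash
python3 -m creep '[[[-10,-18,0],0],[[-26,-48,0],0],[[-43,-79,0],0],[[-60,-110,0],0],[[-76,-140,0],0]]' >/dev/null; python3 -m creep '[[[-13,-24,0],0],[[-21,-38,0],0],[[-21,-38,0],0],[[-21,-38,0],0]]'; python3 - <<'E'
from h import *
print(go(.4565,-.164,.139,0))
E
```

```text
clock: 5.37
position: [0.4562, -0.1643, 0.2433]
ee_rot: [0.708, 0.706, -0.0, -0.0]
ft_force: [-0.5, 0.1, -0.9]
grip_width: 0.646
grasp_force: 63.9
(array([  0.3,   0.4, 104.3]), np.float64(-0.003))
```

```bash
python3 -m creep '[[[0,0,20],0],[[0,0,48],0],[[0,0,74],0],[[0,0,92],0],[[0,0,98],0]]' >/dev/null; python3 -m creep '[[[0,0,1],0],[[0,0,2],0],[[0,0,3],0],[[0,0,3],0]]'; python3 -m creep '[[[0,0,1],0],[[0,0,2],0],[[0,0,3],0],[[0,0,3],0],[[0,0,3],0]]'
```

```text
clock: 6.12
position: [0.4577, -0.1639, 0.1438]
ee_rot: [0.707, 0.707, 0.0, 0.001]
ft_force: [-0.5, 0.1, -1.3]
grip_width: 0.64
grasp_force: 63.9
clock: 6.53
position: [0.457, -0.1639, 0.14]
ee_rot: [0.707, 0.707, -0.0, 0.0]
ft_force: [-0.1, -0.6, -0.8]
grip_width: 0.637
grasp_force: 63.9
```

```bash
python3 -m creep '[[[0,0,1],0],[[0,0,2],0],[[0,0,2],0],[[0,0,2],0]]';  python3 -m creep '[[[0,0,1],0],[[0,0,1],0],[[0,0,1],0]]'
```

```text
clock: 6.87
position: [0.457, -0.1639, 0.1379]
ee_rot: [0.707, 0.707, -0.0, 0.0]
ft_force: [-0.4, -0.2, -1.7]
grip_width: 0.645
grasp_force: 63.9
clock: 7.12
position: [0.4571, -0.164, 0.1377]
ee_rot: [0.707, 0.707, -0.0, 0.0]
ft_force: [-4.6, 1.4, 11.0]
grip_width: 0.64
grasp_force: 65.0
```

```bash
python3 -m creep '[[[0,0,0],0],[[0,0,0],0],[[0,0,0],0],[[0,0,0],0]]' 1; python3 -m creep '[[[0,0,-8],0],[[0,0,-28],0],[[0,0,-58],0],[[0,0,-88],0],[[0,0,-108],0]]' >/dev/null;  python3 -m creep '[[[15,16,0],0],[[45,44,0],0],[[74,72,0],0],[[104,100,0],0],[[134,128,0],0]]' >/dev/null; python3 -m creep '[[[26,26,0],0],[[46,46,0],0],[[53,53,0],0],[[53,53,0],0],[[53,53,0],0]]'; python3 - <<'E'
from h import *
print(go(.638,.0225,.135,0))
c=camera("scene");cv2.imwrite("pics/s3.png",cv2.resize(c["pixels"][80:300,180:460,::-1],None,fx=2.5,fy=2.5))
E
```

```text
clock: 7.45
position: [0.457, -0.1638, 0.1368]
ee_rot: [0.707, 0.707, 0.0, 0.0]
ft_force: [0.5, -0.2, -0.0]
grip_width: 1.0
grasp_force: 0.0
clock: 8.7
position: [0.6379, 0.0227, 0.2449]
ee_rot: [0.707, 0.707, -0.0, -0.0]
ft_force: [-0.5, -0.3, 0.0]
grip_width: 0.999
grasp_force: 0.0
(array([-1.000e-01,  2.000e-01,  1.099e+02]), np.float64(-0.001))
```

View pics/s3.png

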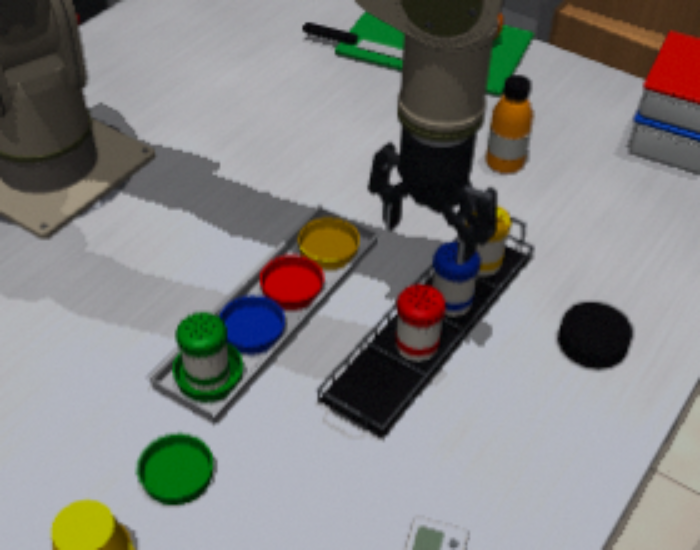

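The green shaker stands upright in its cup (crop about 205,355). The gripper is above red at (420,320).

```bash
python3 -m creep '[[[0,0,22],0],[[0,0,50],0],[[0,0,78],0],[[0,0,98],0],[[0,0,107],0]]' >/dev/null; python3 -m creep '[[[0,0,0],0],[[0,0,0],0],[[0,0,0],0],[[0,0,0],0],[[0,0,0],0]]' 0 60;python3 -m creep '[[[0,0,0],0],[[0,0,0],0]]'; python3 -m creep '[[[0,0,-8],0],[[0,0,-25],0],[[0,0,-50],0],[[0,0,-80],0],[[0,0,-107],0]]'; python3 -m creep '[[[-1,-20,0],0],[[-3,-53,0],0],[[-5,-87,0],0],[[-7,-121,0],0],[[-8,-151,0],0]]'; python3 -m creep '[[[-1,-25,0],0],[[-1,-37,0],0],[[-1,-37,0],0],[[-1,-37,0],0]]';python3 - <<'E'
from h import *
print(go(.4495,.013,.138,0))
E
```

```text
clock: 9.58
position: [0.6392, 0.0228, 0.1402]
ee_rot: [0.708, 0.707, 0.001, 0.001]
ft_force: [0.0, -0.9, 6.8]
grip_width: 0.641
grasp_force: 64.3
clock: 9.75
position: [0.6392, 0.0228, 0.1402]
ee_rot: [0.708, 0.707, 0.001, 0.001]
ft_force: [-0.7, -1.0, 7.8]
grip_width: 0.641
grasp_force: 64.3
clock: 10.17
position: [0.638, 0.0231, 0.2472]
ee_rot: [0.707, 0.707, 0.0, 0.0]
ft_force: [0.9, 0.4, -1.7]
grip_width: 0.636
grasp_force: 63.8
clock: 10.58
position: [0.4851, 0.0151, 0.2452]
ee_rot: [0.707, 0.707, -0.0, 0.0]
ft_force: [-0.8, -0.0, -0.4]
grip_width: 0.638
grasp_force: 64.0
clock: 10.92
position: [0.4503, 0.0141, 0.2459]
ee_rot: [0.707, 0.707, 0.0, 0.001]
ft_force: [1.0, -0.1, -1.1]
grip_width: 0.637
grasp_force: 64.0
(array([ -1. ,  -1. , 107.9]), np.float64(-0.001))
```

```bash
python3 -m creep '[[[-1,-1,20],0],[[-1,-1,48],0],[[-1,-1,76],0],[[-1,-1,95],0],[[-1,-1,101],0]]' >/dev/null; python3 -m creep '[[[0,0,1],0],[[0,0,2],0],[[0,0,3],0],[[0,0,3],0],[[0,0,3],0]]';python3 -m creep '[[[0,0,0.5],0],[[0,0,1],0],[[0,0,1.5],0],[[0,0,1.5],0],[[0,0,1.5],0]]'; python3 -m creep '[[[0,0,0.5],0],[[0,0,1],0],[[0,0,1],0],[[0,0,1],0]]'
```

```text
clock: 11.75
position: [0.4498, 0.0131, 0.1418]
ee_rot: [0.708, 0.707, 0.0, 0.001]
ft_force: [-0.5, 0.2, -1.6]
grip_width: 0.637
grasp_force: 64.0
clock: 12.17
position: [0.4494, 0.0131, 0.1401]
ee_rot: [0.707, 0.707, 0.0, 0.0]
ft_force: [-3.0, 0.1, 7.5]
grip_width: 0.64
grasp_force: 65.0
clock: 12.5
position: [0.4495, 0.0132, 0.14]
ee_rot: [0.708, 0.707, -0.0, 0.001]
ft_force: [-9.7, -1.4, 23.1]
grip_width: 0.641
grasp_force: 66.6
```

```bash
python3 -m creep '[[[0,0,0],0],[[0,0,0],0],[[0,0,0],0],[[0,0,0],0]]' 1; python3 -m creep '[[[0,0,-8],0],[[0,0,-28],0],[[0,0,-58],0],[[0,0,-88],0],[[0,0,-108],0]]' >/dev/null;  python3 -m creep '[[[9,17,0],0],[[25,47,0],0],[[42,79,0],0],[[58,110,0],0],[[75,141,0],0]]' >/dev/null; python3 -m creep '[[[15,28,0],0],[[22,42,0],0],[[23,44,0],0],[[23,44,0],0],[[23,44,0],0]]'; python3 - <<'E'
from h import *
print(go(.635,.1115,.138,0))
c=camera("scene");cv2.imwrite("pics/s4.png",cv2.resize(c["pixels"][80:300,180:460,::-1],None,fx=2.5,fy=2.5))
E
```

```text
clock: 12.83
position: [0.4492, 0.0132, 0.1384]
ee_rot: [0.707, 0.707, 0.0, 0.0]
ft_force: [-0.1, 0.2, 0.4]
grip_width: 0.999
grasp_force: 0.0
clock: 14.08
position: [0.6338, 0.1107, 0.2465]
ee_rot: [0.707, 0.707, -0.0, -0.0]
ft_force: [-0.2, 0.2, 0.2]
grip_width: 0.997
grasp_force: 0.0
(array([  0.8,   1.3, 108.5]), np.float64(-0.001))
```

View pics/s4.png

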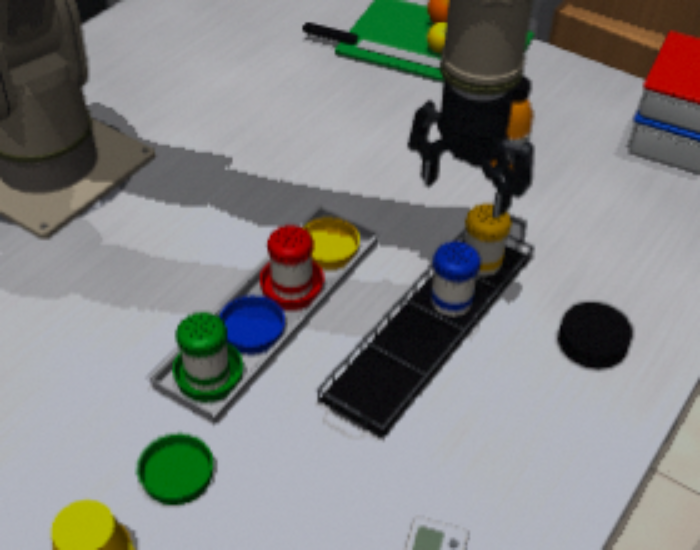

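Red and green stand upright in their cups, at crop (292,260) and (205,355). The gripper is above blue at (455,275).

```bash
python3 -m creep '[[[1,1,22],0],[[1,1,50],0],[[1,1,78],0],[[1,1,98],0],[[1,1,108],0]]' >/dev/null; python3 -m creep '[[[0,0,0],0],[[0,0,0],0],[[0,0,0],0],[[0,0,0],0],[[0,0,0],0]]' 0 60 >/dev/null;python3 -m creep '[[[0,0,0],0],[[0,0,0],0]]'; python3 -m creep '[[[0,0,-8],0],[[0,0,-25],0],[[0,0,-50],0],[[0,0,-80],0],[[0,0,-110],0]]'; python3 -m creep '[[[-14,-14,0],0],[[-38,-37,0],0],[[-63,-61,0],0],[[-88,-86,0],0],[[-113,-110,0],0]]' > /dev/null; python3 -m creep '[[[-25,-24,0],0],[[-50,-49,0],0],[[-67,-65,0],0],[[-74,-72,0],0],[[-74,-72,0],0]]';python3 -m creep '[[[0,0,0],0],[[0,0,0],0]]' >/dev/null; python3 - <<'E'
from h import *
print(go(.453,-.0753,.138,0))
E
```

```text
clock: 15.13
position: [0.6361, 0.1122, 0.1406]
ee_rot: [0.708, 0.707, 0.001, 0.001]
ft_force: [-1.5, -0.8, 7.7]
grip_width: 0.64
grasp_force: 64.1
clock: 15.55
position: [0.6349, 0.112, 0.2503]
ee_rot: [0.707, 0.707, -0.0, -0.0]
ft_force: [-0.0, -0.6, -1.5]
grip_width: 0.64
grasp_force: 63.6
clock: 16.38
position: [0.4517, -0.0769, 0.2493]
ee_rot: [0.709, 0.706, -0.001, 0.001]
ft_force: [0.2, 0.3, -1.0]
grip_width: 0.638
grasp_force: 63.8
(array([ -1.4,  -0.9, 111. ]), np.float64(0.0))
```

```bash
python3 -m creep '[[[-1,-1,20],0],[[-1,-1,50],0],[[-1,-1,80],0],[[-1,-1,99],0],[[-1,-1,104],0]]' >/dev/null; python3 -m creep '[[[0,0,1],0],[[0,0,2],0],[[0,0,3],0],[[0,0,3],0],[[0,0,3],0]]';python3 -m creep '[[[0,0,0.5],0],[[0,0,1],0],[[0,0,1.5],0],[[0,0,1.5],0],[[0,0,1.5],0]]'
```

```text
clock: 17.38
position: [0.4527, -0.0759, 0.1423]
ee_rot: [0.707, 0.707, 0.0, 0.001]
ft_force: [0.2, -0.2, -0.9]
grip_width: 0.639
grasp_force: 63.8
clock: 17.8
position: [0.4523, -0.076, 0.1406]
ee_rot: [0.708, 0.707, -0.0, 0.0]
ft_force: [-3.3, -0.6, 7.1]
grip_width: 0.639
grasp_force: 64.7
```

```bash
python3 -m creep '[[[0,0,0],0],[[0,0,0],0],[[0,0,0],0],[[0,0,0],0]]' 1; python3 -m creep '[[[0,0,-8],0],[[0,0,-28],0],[[0,0,-58],0],[[0,0,-88],0],[[0,0,-108],0]]' >/dev/null;  python3 -m creep '[[[17,11,0],0],[[45,30,0],0],[[74,49,0],0],[[103,68,0],0],[[132,87,0],0]]' >/dev/null; python3 -m creep '[[[29,19,0],0],[[58,38,0],0],[[87,57,0],0],[[116,76,0],0],[[136,89,0],0]]' > /dev/null;  python3 -m creep '[[[5,4,0],0],[[5,4,0],0],[[5,4,0],0]]'; python3 - <<'E'
from h import *
print(go(.632,.197,.138,0))
c=camera("scene");cv2.imwrite("pics/s5.png",cv2.resize(c["pixels"][80:300,180:460,::-1],None,fx=2.5,fy=2.5))
E
```

```text
clock: 18.13
position: [0.4521, -0.0758, 0.1399]
ee_rot: [0.707, 0.707, 0.0, 0.0]
ft_force: [-0.2, 0.4, 0.2]
grip_width: 1.0
grasp_force: 0.0
clock: 19.63
position: [0.6322, 0.1964, 0.248]
ee_rot: [0.707, 0.707, -0.0, 0.0]
ft_force: [0.5, 0.1, -0.5]
grip_width: 1.002
grasp_force: 0.0
(array([  0.6,  -0.2, 110. ]), np.float64(-0.001))
```

View pics/s5.png

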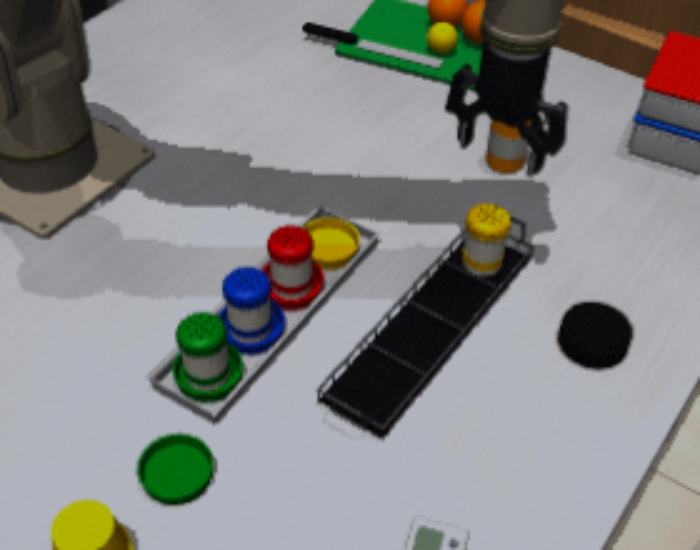

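Three shakers now stand in their cups, and the gripper is above yellow at crop (487,240).

```bash
python3 -m creep '[[[0,0,22],0],[[0,0,50],0],[[0,0,80],0],[[0,0,100],0],[[0,0,110],0]]' >/dev/null; python3 -m creep '[[[0,0,0],0],[[0,0,0],0],[[0,0,0],0],[[0,0,0],0],[[0,0,0],0]]' 0 60 >/dev/null;python3 -m creep '[[[0,0,0],0],[[0,0,0],0]]'; python3 -m creep '[[[0,0,-8],0],[[0,0,-25],0],[[0,0,-50],0],[[0,0,-80],0],[[0,0,-110],0]]'; python3 -m creep '[[[-9,-18,0],0],[[-25,-49,0],0],[[-41,-80,0],0],[[-57,-111,0],0],[[-73,-142,0],0]]' > /dev/null; python3 -m creep '[[[-15,-30,0],0],[[-21,-42,0],0],[[-22,-44,0],0],[[-22,-44,0],0],[[-22,-44,0],0]]'; python3 - <<'E'
from h import *
print(go(.446,.1015,.138,0))
E
```

```text
clock: 20.68
position: [0.6332, 0.1973, 0.1402]
ee_rot: [0.708, 0.707, 0.001, 0.001]
ft_force: [-1.6, -1.3, 6.2]
grip_width: 0.639
grasp_force: 64.2
clock: 21.1
position: [0.632, 0.1969, 0.2497]
ee_rot: [0.707, 0.707, -0.0, -0.0]
ft_force: [0.7, -0.4, -1.3]
grip_width: 0.643
grasp_force: 63.8
clock: 21.93
position: [0.447, 0.1026, 0.2487]
ee_rot: [0.707, 0.707, 0.001, 0.001]
ft_force: [0.8, -0.4, -2.2]
grip_width: 0.637
grasp_force: 64.0
(array([ -1.1,  -1.2, 110.7]), np.float64(-0.001))
```

```bash
python3 -m creep '[[[-1,-1,20],0],[[-1,-1,50],0],[[-1,-1,80],0],[[-1,-1,99],0],[[-1,-1,104],0]]' >/dev/null; python3 -m creep '[[[0,0,1],0],[[0,0,2],0],[[0,0,3],0],[[0,0,3],0],[[0,0,3],0]]';python3 -m creep '[[[0,0,0.5],0],[[0,0,1],0],[[0,0,1.5],0],[[0,0,1.5],0],[[0,0,1.5],0]]'
```

```text
clock: 22.77
position: [0.4458, 0.1012, 0.1418]
ee_rot: [0.707, 0.707, 0.001, 0.001]
ft_force: [0.2, 0.5, -2.1]
grip_width: 0.641
grasp_force: 64.0
clock: 23.18
position: [0.4456, 0.1012, 0.1401]
ee_rot: [0.708, 0.707, 0.0, 0.0]
ft_force: [-3.1, -0.1, 9.3]
grip_width: 0.637
grasp_force: 65.1
```

```bash
python3 -m creep '[[[0,0,0],0],[[0,0,0],0],[[0,0,0],0],[[0,0,0],0]]' 1; python3 -m creep '[[[0,0,-8],0],[[0,0,-28],0],[[0,0,-58],0],[[0,0,-88],0],[[0,0,-118],0]]' >/dev/null;  python3 -m creep '[[[0,0,-20],0],[[0,20,-40],0],[[0,50,-40],0],[[0,80,-40],0],[[0,80,-40],0]]'; python3 -m creep '[[[0,0,0],0],[[0,0,0],0],[[0,0,0],0]]' >/dev/null; python3 - <<'E'
from h import *
c=camera("scene");cv2.imwrite("pics/s6.png",cv2.resize(c["pixels"][80:300,180:460,::-1],None,fx=2.5,fy=2.5))
E
```

```text
clock: 23.52
position: [0.4453, 0.1012, 0.1394]
ee_rot: [0.707, 0.707, 0.0, 0.0]
ft_force: [0.1, -0.1, -0.3]
grip_width: 1.002
grasp_force: 0.0
clock: 24.35
position: [0.529, 0.0996, 0.2969]
ee_rot: [0.709, 0.706, 0.001, -0.001]
ft_force: [-0.8, -0.9, -0.2]
grip_width: 0.996
grasp_force: 0.0
```

View pics/s6.png

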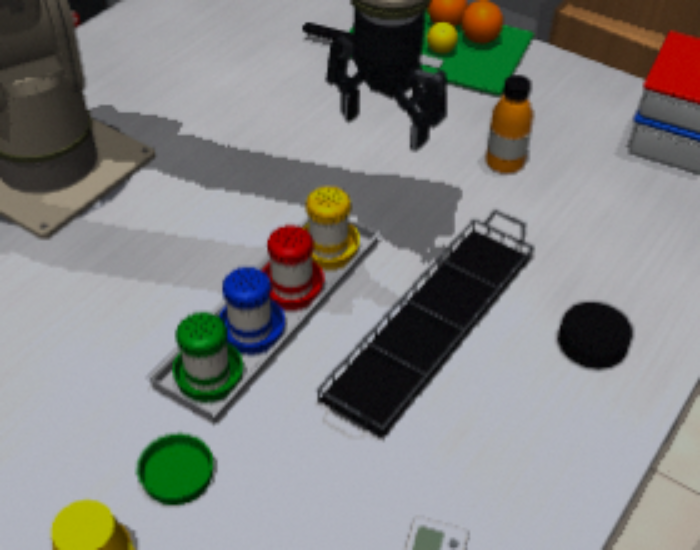

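All four shakers stand upright in their matching cups, in a row from crop (205,355) to (330,225). The bottle and tubs have not moved.

```bash
python3 -c "
from workcell import manip
print(manip.hand_in())"
```

```text
the job is handed in; nothing more can be done
None
```

All four shakers stand upright on the floors of their own-colour cups in the trough, the bottle and tubs were left alone, and the job was handed in at about 25 s on the robot's clock.

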